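Snap the rotary handpiece into its spring clips

TASK

Pick up the loose aluminium handpiece, lay it across the two spring clips of the stand and press it down until both clips have snapped over the barrel and it sits fully home and level on the rubber seats, then let go. Feel for the snap and stop there: pressing on with more than about 25 N spoils the seats. Do not lean on the stand or knock the other things about.

Things in the scene. Friction and masses are not known exactly. Their poses are not given: they have to be found in the camera images.
- handpiece_loose: Loose rotary handpiece on the bench, 0.13 to 0.21 kg: round aluminium barrel 25 mm thick, 100 mm long, with six thin black rings; a dark tapered collet nose with brass burr at one end, a plug at the other; 168 mm over all. Origin: on the axis, mid-barrel. y runs along the axis to the nose; it is round, so x and z may point anywhere about y. Grasp across the barrel at the origin.
- collet_end (a point): Tip of the handpiece's collet nose, on its axis, 82 mm from the origin along +y. (A black jointed boom hangs 0.3 m and more over the far right of the bench, from about x 0.55, y -0.3 to x 0.77, y 0.08: keep the arm in front of it.)
- clip_stand: Stand screwed to the bench: grey base plate 70 x 124 x 10 mm, two columns, an aluminium bar on them (18 mm wide in x, 100 mm long in y) and two steel spring clips with red noses. Origin: centre of the plate's underside; z up; y runs along the bar from clip to clip. The handpiece belongs along y, centred over the origin, nose either way. Between the clips the fingers have room beside the bar.
- stand_mid (a point): On top of the base plate, in its middle, 10 mm over the bench. The bar above it was set to its height by hand, locked, and that is not measured: the bar's top is 44 to 64 mm over the bench. With the bar at 44 mm the barrel's axis is at about 78 mm on first touching the clips, 67 at the tightest point, 60 when home on the rubber seats; all of these rise with the bar.
- clip_a_foot (a point): On top of the base plate under the one clip (y = +38 mm of the stand). Each clip is 10 mm wide, with two red noses that stand 17 mm apart and spring outwards, each with a lip flaring up and out 8 mm higher.
- tape_roll: A brown roll of tape, 44 mm across, 19 mm high, lying loose; origin: centre of its underside. Leave it alone.
- lighter: A yellow-green lighter, 72 x 23 x 12 mm, lying loose; origin: centre of its underside. Leave it alone.
- black_box: A small black ring box, 39 x 43 x 31 mm, loose; origin: centre of its underside. Leave it alone.
- clip_a_seat (a joint): Squash, in m, of the black rubber seat at the bottom of clip a (y = +38 mm), under the barrel; it gives 6 N per mm; 0 when free. The clips alone, snapped over the barrel, squash it by about 0.9 mm; at 3 mm it is overloaded and spoilt.
- clip_b_seat (a joint): The same for clip b (y = -38 mm). To push the barrel through both clips takes a force that grows to a peak of about 11 to 17 N some 4 to 8 mm below first touch and then falls; from 2 to 3 mm past the tightest point the clips pull the barrel down by themselves (in between it may stick) onto the seats. Pressing on with more than about 25 N once it is down spoils the seats.

How it is judged:
By the outcome, as a careful person would: the job done as asked, in the order asked, and still so for the second after the job is handed in, with the robot touching nothing.
It also fails if it takes over 61 s, if anything falls off the work surface, if the arm or the gripper's body presses on something with over 40 N, if the wrist force passes 120 N, or if a joint passes its speed limit or range.

ROBOT

A 6-joint arm with a two-finger parallel gripper is mounted at the origin on a cart in front of the work surface, level with it; the furniture and walls round the work are solid. World frame = base frame: x ahead of the robot, y to its left, z up, the work surface at z = 0. Lengths are in mm, angles in rad, forces in N, time in s.
With the tool pointing down it reaches from about 400 to 925 mm from the base axis. Payload 3.4 kg.
Tool frame: the origin (TCP) lies at the very end of the fingers, on their centre line; the grasp point (between the pads) lies 19 mm behind it (ctrl.hold_point_z is the distance from the TCP to the grasp point, in mm); y points along the fingers, z is the direction in which the jaws open and shut, and the axes are right-handed (so a half turn about y gives the same grasp; the last joint's range is limited). The gripper opens to 85 mm and grips with 20 to 120 N. Pads are 22 mm wide; open, the fingers measure 114 mm over their backs; the gripper's body (76 mm by 85 mm) begins 54 mm behind the grasp point. The pads swing forward as they close: fully open they stand 13 mm farther back than shut.
Start: joints at [1.264, 0.307, 1.506, -0, 1.328, -0.073], TCP at [132.678, 559.489, 231.305] pointing down, gripper open.
Joint ranges: [-3.12, 3.12], [-1.05, 2.28], [0.14, 2.33], [-1.42, 4.57], [0.1, 2.73], [-2.68, 2.68]. Speed limits (rad/s): [2.57, 2.57, 3.14, 3.14, 3.14, 3.14].

INTERFACE

Orientations are given as a 3x3 rotation matrix whose columns are the frame's x, y, z axes.
In Python, from plant import ctrl, effector, kin, imaging gives the robot as it stands. Calls block until the motion is done:
- ctrl.move_ptp(position, orientation): joint-space move of the TCP to a pose.
- ctrl.move_linear(position, attitude=None, velocity=150, force_limit=None): straight line of the TCP; attitude=None keeps the orientation; velocity is the mean speed in mm/s. With force_limit (N) it stops when the force on the tool has changed by that much, and returns True; else False.
- ctrl.set_joints(angles): joint-space move.
- effector.open_jaws() and effector.clamp(grip_force=None): open the fingers fully, or close them until they stop; grip_force is the grip in N (None keeps the last).
- ctrl.hold(seconds).
- kin.ik(position, orientation): joint angles nearest the present ones, or None.
- imaging.capture(name): name is "scene" or "top"; returns a dict with "img" (420x560x3 uint8, red, green, blue), "z_map" (420x560 float32, mm along the optical axis (not along the pixel's ray), 0 where there is no reading), "camera_matrix" (3x3 intrinsics, pixels), "distortion" ([k1, k2, p1, p2, k3] as OpenCV has them; the pictures are not rectified), "R" (3x3) and "t" (3): a world point X has camera coordinates R X + t. Camera axes: x right, y down, z forward; pixel columns grow to the right and rows downward; lengths in mm; the calibration is good to about 2 mm. A picture is of the moment at which its call begins.
A pose or a line that the arm cannot do raises ctrl.Unreachable and nothing moves.
- ctrl.hand_in(): hands the job in, once; it reports no verdict.
Readings, each from a call of its own:
- ctrl.read_time_s(): time.
- ctrl.read_qpos(): joint angles.
- ctrl.read_joint_vel(): joint speeds.
- ctrl.read_tau(): joint torques, N m.
- ctrl.read_position(): TCP position.
- ctrl.read_tool_rot(): TCP orientation.
- ctrl.read_ft_force(): force on the tool from outside, world axes, zero at the start.
- ctrl.read_torque(): the same for the moment, N m.
- ctrl.read_gripper_width(): finger opening in mm.
Only numpy, scipy, OpenCV 4.12 (cv2) and the standard library are available. Lean on these libraries where they do the work, as an engineer would, in place of code of your own. Each camera call takes 0.05 s, during which the arm holds its last target. There are 200 camera calls.

## Working session

There is one attempt and no reset: what is moved stays moved. The work goes in short steps, each a Python script; the robot and the scene stay as the last script left them, time stands still between calls to the robot, and variables do not carry over. Pictures are saved under pics/ and viewed, about 8 in all and at most 12, crops included, and the job is handed in when it is done.

```bash
ls; mkdir -p pics; cat > h.py <<'E'
import numpy as np, cv2
from plant import ctrl, effector, kin, imaging
def world(c,uv,z=None):
    "pixel -> world using depth map; z_world given -> ray/plane"
    uv=np.asarray(uv,float).reshape(-1,2)
    n=cv2.undistortPoints(uv.reshape(-1,1,2),np.array(c["camera_matrix"]),np.array(c["distortion"])).reshape(-1,2)
    d=np.c_[n,np.ones(len(n))]; R=np.array(c["R"]);t=np.array(c["t"])
    o=-R.T@t; dw=d@R
    if z is None:
        s=c["z_map"][uv[:,1].astype(int),uv[:,0].astype(int)]
    else: s=(z-o[2])/dw[:,2]
    return o+dw*np.asarray(s)[:,None]
def allworld(c):
    v,u=np.mgrid[0:420,0:560]
    P=world(c,np.c_[u.ravel(),v.ravel()]).reshape(420,560,3); P[c["z_map"]==0]=np.nan
    return P
def save(c,name,roi=None,s=1):
    im=c["img"][...,::-1]
    if roi: im=im[roi[1]:roi[3],roi[0]:roi[2]]
    cv2.imwrite("pics/"+name,cv2.resize(im,None,fx=s,fy=s,interpolation=cv2.INTER_CUBIC))
E
python3 - <<'E'
from h import *
for n in("scene","top"):
    c=imaging.capture(n); save(c,n+"0.png",s=1.4)
    R=np.array(c["R"]);print(n,(-R.T@c["t"]).round(),R.round(2).tolist(),np.array(c["camera_matrix"]).round(0).tolist(),(c["z_map"]==0).mean())
    np.save(n+"0.npy",c,allow_pickle=True)
print(ctrl.read_time_s(),ctrl.read_tool_rot().round(3).tolist() if hasattr(ctrl.read_tool_rot(),'round') else ctrl.read_tool_rot(), ctrl.hold_point_z)
E
```

```text
pics
scene [189. 538. 557.] [[-0.83, -0.56, -0.01], [-0.32, 0.5, -0.81], [0.46, -0.66, -0.59]] [[474.0, 0.0, 279.0], [0.0, 474.0, 208.0], [0.0, 0.0, 1.0]] 0.004149659863945578
top [433. -56. 920.] [[-0.01, -1.0, -0.01], [-0.99, 0.01, -0.16], [0.16, 0.01, -0.99]] [[430.0, 0.0, 287.0], [0.0, 430.0, 210.0], [0.0, 0.0, 1.0]] 0.003996598639455782
0.1 [[0.973, -0.001, 0.231], [-0.231, -0.002, 0.973], [-0.0, -1.0, -0.002]] 18.700000000000003
```

View pics/scene0.png

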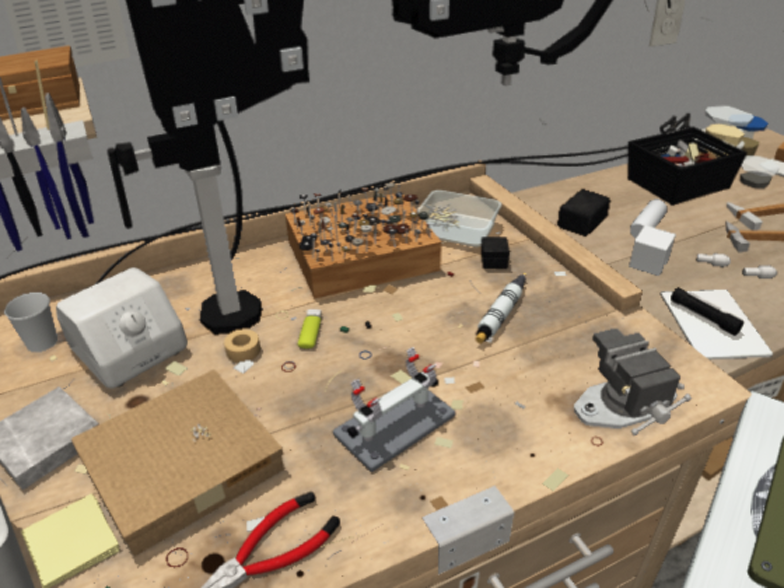

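View pics/top0.png

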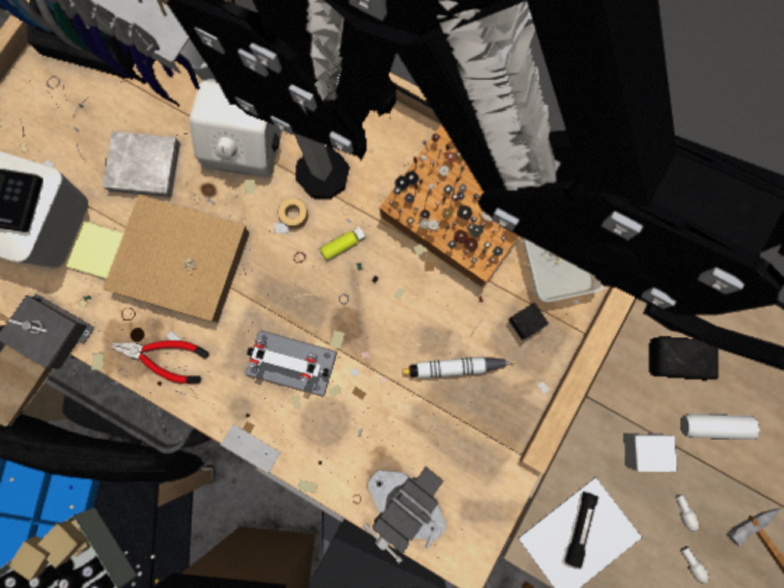

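The top picture shows the handpiece at about (321,263) in raw pixels, running left to right with its dark nose to the right. The stand is at about (207,259), with white bar, red noses, and its bar nearly parallel to the handpiece. Next I measure both.

```bash
python3 - <<'E'
from h import *
for n in("scene","top"):
    c=np.load(n+"0.npy",allow_pickle=True).item(); P=allworld(c); im=c["img"].astype(int)
    hsv=cv2.cvtColor(c["img"],cv2.COLOR_RGB2HSV)
    v,u=np.mgrid[0:420,0:560]
    roi={"scene":(320,185,385,255),"top":(280,245,370,280)}[n]
    m=(u>roi[0])&(u<roi[2])&(v>roi[1])&(v<roi[3])&(P[...,2]>7)&(P[...,2]<40)
    _,lab,st,_=cv2.connectedComponentsWithStats(m.astype(np.uint8)); k=1+st[1:,4].argmax(); m=lab==k
    Q=P[m]; bench=P[(u>roi[0])&(u<roi[2])&(v>roi[1])&(v<roi[3])&(P[...,2]<7)]
    print(n,"bench z",np.median(bench[:,2]))
    print(" n",m.sum(),"z pct",np.percentile(Q[:,2],[5,50,95,99]).round(1))
    r=cv2.minAreaRect(Q[:,:2].astype(np.float32)); print(" rect",r)
    q=Q[:,:2]; a=np.linalg.svd(q-q.mean(0),full_matrices=False)[2][0]; s=(q-q.mean(0))@a
    print(" mean",q.mean(0),"dir",a,"ends",s.min(),s.max())
    # bright (barrel) portion
    top=P[m&(P[...,2]>20)&(hsv[...,2]>0)]
    print(" >20 rect",cv2.minAreaRect(top[:,:2].astype(np.float32)))
    roi={"scene":(235,245,330,335),"top":(172,232,245,285)}[n]
    m=(u>roi[0])&(u<roi[2])&(v>roi[1])&(v<roi[3])
    for lo,hi in((6,14),(36,80)):
        mm=m&(P[...,2]>lo)&(P[...,2]<hi)
        if lo==6: mm&=hsv[...,1]<60
        Q=P[mm]; print(" stand",lo,len(Q),np.percentile(Q,[2,50,98],axis=0).round(1).tolist(),cv2.minAreaRect(Q[:,:2].astype(np.float32)))
    red=m&((hsv[...,0]<8)|(hsv[...,0]>172))&(hsv[...,1]>150)&(hsv[...,2]>70)
    k,lab,st,ce=cv2.connectedComponentsWithStats(red.astype(np.uint8))
    for i in range(1,k):
        if st[i,4]>2: print("  red",ce[i].round(1),st[i,4],np.nanmedian(P[lab==i],axis=0).round(1))
    # bar: white bright
    wb=m&(hsv[...,1]<40)&(hsv[...,2]>170)&(P[...,2]>35)
    Q=P[wb]; print(" bar",len(Q),np.percentile(Q,[2,50,98],axis=0).round(1).tolist(),cv2.minAreaRect(Q[:,:2].astype(np.float32)) if len(Q) else'')
    if n=="top": save(c,"stand_top.png",(165,225,375,290),3.8)
    else: save(c,"stand_scene.png",(230,180,390,340),3.7)
E
```

```text
scene bench z -0.24885618855512348
 n 667 z pct [11.7 21.1 25.1 26.1]
 rect ((470.00994873046875, -130.76522827148438), (25.616573333740234, 167.64955139160156), 4.717300891876221)
 mean [ 465.49230932 -112.48723375] dir [-0.07115372  0.99746536] ends -102.38977588916553 65.28941853312098
 >20 rect ((468.76824951171875, -123.24757385253906), (21.363061904907227, 128.37701416015625), 4.944079875946045)
 stand 6 1920 [[434.8, 68.7, 6.9], [466.2, 131.8, 9.7], [518.4, 182.5, 12.3]] ((477.0718688964844, 120.25788879394531), (124.05581665039062, 70.7950668334961), 74.3830337524414)
 stand 36 1098 [[449.0, 75.3, 37.1], [476.3, 123.2, 49.2], [504.2, 169.1, 78.6]] ((477.5085144042969, 119.42825317382812), (121.49120330810547, 41.78996658325195), 74.62238311767578)
  red [295.2 255.3] 21 [477.4  81.9  73.5]
  red [303.4 263.8] 8 [457.3  90.3  72.5]
  red [256.  278.6] 25 [497.4 154.4  73.6]
  red [263.1 288.4] 7 [478.2 163.2  72. ]
 bar 351 [[460.9, 81.2, 45.6], [476.1, 118.1, 47.5], [494.4, 167.3, 79.6]] ((477.1297912597656, 120.95535278320312), (100.13361358642578, 37.3563232421875), 75.1536
[... 417 characters left out ...]
and 6 1253 [[435.1, 57.7, 6.6], [472.8, 115.6, 9.6], [519.3, 177.4, 13.0]] ((477.135009765625, 117.82913208007812), (123.20170593261719, 69.36356353759766), 74.2162857055664)
 stand 36 618 [[452.3, 67.6, 37.5], [477.0, 118.1, 48.8], [501.1, 168.4, 78.2]] ((477.56591796875, 118.20858764648438), (120.50241088867188, 38.906524658203125), 74.54243469238281)
  red [184.7 246.9] 7 [497.7 150.3  74.3]
  red [180.8 257.3] 9 [478.1 156.7  72.2]
  red [221.8 257.1] 10 [477.4  77.3  74.1]
  red [218.  267.8] 9 [456.2  84.7  74.6]
 bar 325 [[458.8, 72.1, 44.9], [477.2, 117.9, 47.8], [493.5, 163.5, 51.0]] ((472.8116149902344, 119.19573974609375), (97.87816619873047, 26.56509017944336), 74.62108612060547)
```

View pics/stand_scene.png

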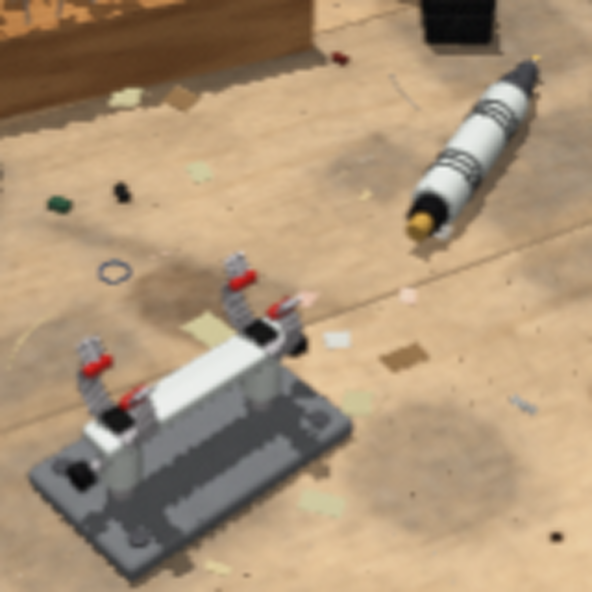

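View pics/stand_top.png

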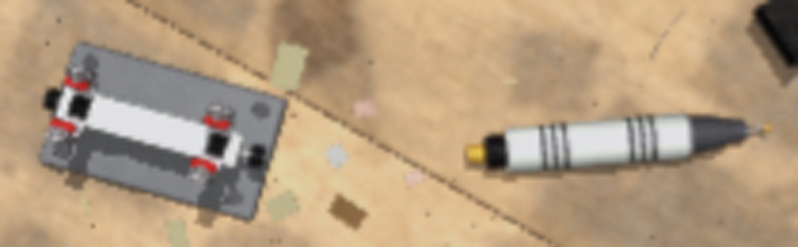

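Both cameras agree on the stand: centre (477, 119) and bar direction about 74.4°. The red noses are 75.5 mm apart (expected 76), the plate measures 124x70, and the bar top is about 47.6 mm. The handpiece is 168 mm long with its nose towards -y and its origin near (470, -134). I'll move above it and look.

```bash
cat >> h.py <<'E'
def down(jaw_deg):
    a=np.radians(jaw_deg); z=np.array([np.cos(a),np.sin(a),0]); y=np.array([0,0,-1.]); return np.c_[np.cross(y,z),y,z]
E
python3 - <<'E'
from h import *
c=np.load("top0.npy",allow_pickle=True).item()
print("barrel mid (top img)",world(c,[[322.1,262.6]],18).round(1))
hsv=cv2.cvtColor(c["img"],cv2.COLOR_RGB2HSV)
for j in (4.7,184.7):
    q=kin.ik([469.8,-134.3,150],down(j)); print(j,q)
    q=kin.ik([477.2,119,150],down(j-20.3)); print(q)
ctrl.move_ptp([469.8,-134.3,150],down(4.7))
print(ctrl.read_time_s(),ctrl.read_position(),ctrl.read_qpos(),ctrl.read_ft_force(),ctrl.read_gripper_width())
for n in("scene","top"):
    c=imaging.capture(n); np.save(n+"1.npy",c,allow_pickle=True)
    if n=="scene": save(c,"scene1.png",s=1.4)
E
```

```text
barrel mid (top img) [[ 467.4 -122.4   18. ]]
4.7 [-3.64913808e-01  2.69631845e-01  1.79664298e+00 -4.44089210e-16
  1.07531783e+00 -4.46944283e-01]
[ 1.58476423e-01  2.73718747e-01  1.79030459e+00 -4.44089210e-16
  1.07756931e+00  4.30747786e-01]
184.7 None
None
2.8333 [ 470.10891469 -133.66305282  150.10470225] [-3.63629966e-01  2.69545950e-01  1.79644315e+00  2.45489004e-04
  1.07537338e+00 -4.46909569e-01] [0.03279112 0.30007926 0.61789414] 85.60133869511758
```

View pics/scene1.png

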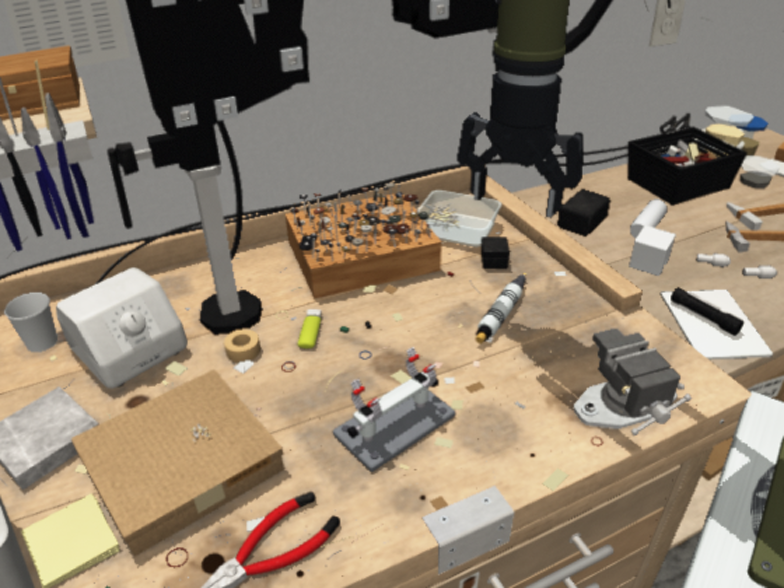

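The gripper hangs open over the handpiece. The close crop shows a 102 mm white barrel with the burr reaching past the collet, so mid-barrel is nearer y=-121 than my overall-length estimate. I'll measure the barrel directly in both views.

```bash
python3 - <<'E'
from h import *
for n in("scene","top"):
    c=np.load(n+"0.npy",allow_pickle=True).item(); P=allworld(c); hsv=cv2.cvtColor(c["img"],cv2.COLOR_RGB2HSV)
    m=(P[...,2]>7)&(P[...,2]<40)&(abs(P[...,0]-469)<35)&(abs(P[...,1]+130)<110)
    _,lab,st,_=cv2.connectedComponentsWithStats(m.astype(np.uint8)); m=lab==1+st[1:,4].argmax()
    a=np.array([.083,-.9965]); s=(P[...,:2]-[469,-120])@a
    d=(P[...,:2]-[469,-120])@np.array([.9965,.083])
    # profile along the axis: brightness and saturation
    for lo in range(-80,104,4):
        k=m&(s>=lo)&(s<lo+4)
        if k.sum()>2: print(lo,k.sum(),"V",int(np.median(hsv[k][:,2])),"S",int(np.median(hsv[k][:,1])),"w %.0f..%.0f"%(d[k].min(),d[k].max()),"zmax %.1f"%np.percentile(P[k][:,2],95),end=" | ")
    print(n)
E
```

```text
-76 6 V 130 S 129 w -5..5 zmax 13.8 | -72 20 V 141 S 162 w -3..5 zmax 17.5 | -68 10 V 180 S 162 w -4..4 zmax 17.7 | -64 29 V 71 S 119 w -8..8 zmax 20.4 | -60 25 V 24 S 22 w -9..6 zmax 22.2 | -56 17 V 28 S 11 w -9..8 zmax 22.7 | -52 38 V 128 S 7 w -11..11 zmax 24.4 | -48 26 V 201 S 6 w -13..11 zmax 25.6 | -44 21 V 211 S 6 w -12..9 zmax 25.4 | -40 19 V 217 S 6 w -12..8 zmax 24.5 | -36 23 V 195 S 7 w -12..12 zmax 25.2 | -32 19 V 139 S 6 w -13..8 zmax 25.2 | -28 21 V 135 S 6 w -12..12 zmax 26.0 | -24 18 V 124 S 7 w -13..9 zmax 24.6 | -20 20 V 131 S 6 w -12..8 zmax 25.0 | -16 18 V 156 S 7 w -12..9 zmax 25.7 | -12 16 V 220 S 6 w -12..10 zmax 24.4 | -8 22 V 211 S 6 w -12..13 zmax 24.4 | -4 18 V 222 S 5 w -12..9 zmax 26.3 | 0 19 V 196 S 8 w -12..11 zmax 24.1 | 4 20 V 221 S 5 w -12..9 zmax 25.1 | 8 16 V 217 S 6 w -12..8 zmax 24.9 | 12 20 V 202 S 6 w -12..12 zmax 25.0 | 16 19 V 117 S 7 w -12..9 zmax 26.0 | 20 17 V 132 S 6 w -13..8 zmax 25.1 | 24 16 V 116 S 6 w -12..13 zmax 24.3 | 28 23 V 131 S 7 w -12..10 zmax 24.9 | 32 15 V 198 S 6 w -12..8 zmax 25.2 | 36 19 V 216 S 6 w -13..7 zmax 25.6 | 40 
[... 1284 characters left out ...]
152 S 6 w -12..11 zmax 26.3 | 20 22 V 155 S 6 w -13..10 zmax 25.3 | 24 20 V 145 S 5 w -13..10 zmax 27.0 | 28 25 V 152 S 6 w -13..12 zmax 25.5 | 32 22 V 164 S 5 w -12..11 zmax 26.0 | 36 23 V 219 S 4 w -12..11 zmax 26.7 | 40 24 V 216 S 4 w -12..11 zmax 25.1 | 44 24 V 215 S 5 w -13..10 zmax 25.9 | 48 20 V 182 S 5 w -13..10 zmax 25.1 | 52 19 V 100 S 7 w -9..7 zmax 24.4 | 56 16 V 73 S 14 w -10..7 zmax 22.9 | 60 18 V 78 S 15 w -10..7 zmax 22.6 | 64 13 V 75 S 15 w -8..6 zmax 23.2 | 68 15 V 80 S 15 w -9..6 zmax 21.0 | 72 14 V 81 S 16 w -7..6 zmax 21.0 | 76 13 V 83 S 14 w -7..6 zmax 19.6 | 80 9 V 96 S 43 w -6..5 zmax 19.5 | 88 4 V 153 S 49 w -2..0 zmax 15.2 | 92 3 V 168 S 122 w -2..-0 zmax 15.2 | top
```

Mid-barrel is at (468.2, -120.5): the barrel spans ±50 mm about it in both views, 25 mm wide, top at z 25. Grasping now.

```bash
python3 - <<'E'
from h import *
R=down(4.75)
ctrl.move_linear([468.2,-120.5,60],R,150)
print(ctrl.move_linear([468.2,-120.5,2.5],velocity=60,force_limit=8), ctrl.read_position())
effector.clamp(30); ctrl.hold(.2)
print("w",ctrl.read_gripper_width(),ctrl.read_ft_force().round(2))
ctrl.move_linear([468.2,-120.5,6],velocity=30); effector.clamp(90)
ctrl.move_linear([468.2,-120.5,130],velocity=120); ctrl.hold(.3)
print("w",ctrl.read_gripper_width(),ctrl.read_ft_force().round(2),ctrl.read_torque().round(3),ctrl.read_position(),ctrl.read_time_s())
for n in("scene","top"):
    c=imaging.capture(n); np.save(n+"2.npy",c,allow_pickle=True)
    P=allworld(c); p=ctrl.read_position()
    if n=="scene": save(c,"held.png",(300,90,460,220),4.5)
E
```

```text
False [ 468.47472445 -120.58488423    2.70259886]
w 23.775400963109735 [-0.29 -0.08  5.82]
w 22.367141985961045 [ 0.42 -0.02 -1.34] [-0.038  0.036 -0.037] [ 467.9400283  -120.41117908  129.49356447] 7.55
```

View pics/held.png

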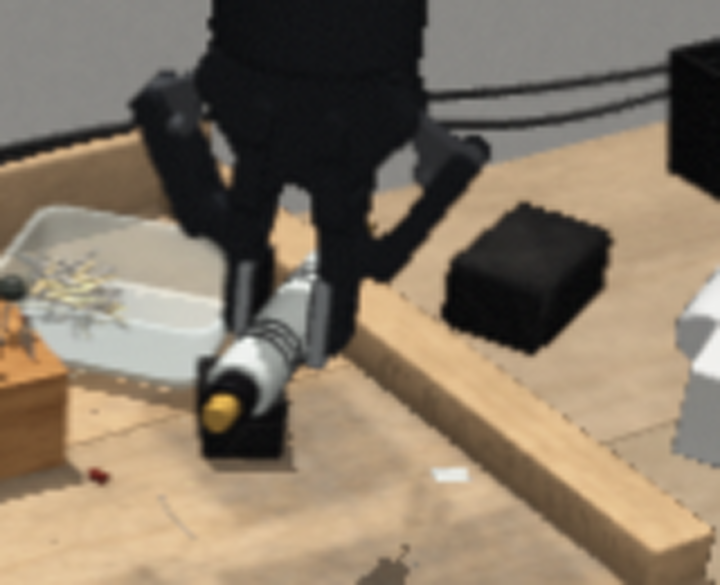

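The barrel is held near the fingertips and looks roughly level. I'll measure its axis height and tilt relative to the TCP before carrying it.

```bash
cat >> h.py <<'E'
def axis(c,p,jaw,half=50,gap=18,h=(-5,28),verbose=True):
    """fit cylinder (r 12.5) points near TCP p; return offset of axis at both ends (d across, z) relative to TCP"""
    from scipy.optimize import least_squares
    P=allworld(c); a=np.radians(jaw); j=np.array([np.cos(a),np.sin(a)]); l=np.array([-np.sin(a),np.cos(a)])
    q=P[...,:2]-p[:2]; s=q@l; d=q@j; z=P[...,2]-p[2]
    V=c["img"].max(2); S=V-c["img"].min(2).astype(int)
    m=(abs(s)<half-4)&(abs(s)>gap)&(abs(d)<18)&(z>h[0])&(z<h[1])&(V>70)&(S<30)
    s,d,z=s[m],d[m],z[m]
    f=lambda x: np.hypot(d-(x[0]+x[1]*s),z-(x[2]+x[3]*s))-12.5
    r=least_squares(f,[0,0,10,0],loss="soft_l1",f_scale=1.)
    return len(s),(s<0).sum(),r.x.round(3),"rms %.2f"%np.sqrt(np.median(r.fun**2)),"tilt deg %.2f yaw %.2f"%tuple(np.degrees([r.x[3],r.x[1]]))
E
python3 - <<'E'
from h import *
p=ctrl.read_position(); print(p, ctrl.read_tool_rot().round(4).tolist())
for n in("scene","top"):
    c=np.load(n+"2.npy",allow_pickle=True).item(); print(n,axis(c,p,4.75))
E
```

```text
[ 468.05150475 -120.46580115  129.71645046] [[0.0828, -0.0006, 0.9966], [-0.9966, 0.0002, 0.0828], [-0.0002, -1.0, -0.0006]]
scene (163, np.int64(22), array([-1.060e-01,  1.400e-02,  9.319e+00, -3.000e-03]), 'rms 0.41', 'tilt deg -0.19 yaw 0.80')
top (0, np.int64(0), array([ 0.,  0., 10.,  0.]), 'rms nan', 'tilt deg 0.00 yaw 0.00')
  return _methods._mean(a, axis=axis, dtype=dtype,
  ret = ret.dtype.type(ret / rcount)
```

The barrel axis is TCP+9.4 mm, level within 0.2°. I carry it over the stand and take a close look there.

```bash
python3 - <<'E'
from h import *
ctrl.move_ptp([477.3,119,135],down(-15.7))
ctrl.move_linear([477.3,119,92],velocity=100); ctrl.hold(.3)
p=ctrl.read_position(); print(p,ctrl.read_ft_force().round(2),ctrl.read_time_s())
for n in("scene","top"):
    c=imaging.capture(n); np.save(n+"3.npy",c,allow_pickle=True); 
    try: print(axis(c,p,-15.7))
    except Exception as e: print(e)
    if n=="scene": save(c,"over.png",(225,200,345,340),4.2)
    P=allworld(c); hsv=cv2.cvtColor(c["img"],cv2.COLOR_RGB2HSV)
    red=((hsv[...,0]<8)|(hsv[...,0]>172))&(hsv[...,1]>150)&(hsv[...,2]>70)&(abs(P[...,0]-477)<45)&(abs(P[...,1]-119)<60)
    k,lab,st,ce=cv2.connectedComponentsWithStats(red.astype(np.uint8))
    a=np.radians(-15.7);j=np.array([np.cos(a),np.sin(a)]); l=np.array([-np.sin(a),np.cos(a)])
    for i in range(1,k):
        if st[i,4]>3:
            w=np.nanmedian(P[lab==i],axis=0); print(n," red d %.1f s %.1f z %.1f"%((w[:2]-p[:2])@j,(w[:2]-p[:2])@l,w[2]),st[i,4])
E
```

```text
[477.7605352  119.08682177  92.58407097] [-0.27 -0.75 -2.8 ] 9.4833
(353, np.int64(42), array([-5.020e-01,  0.000e+00,  8.963e+00, -4.000e-03]), 'rms 0.52', 'tilt deg -0.24 yaw 0.00')
scene  red d -12.4 s -32.7 z 73.7 5
scene  red d 8.1 s 42.6 z 73.1 15
scene  red d -12.0 s 43.5 z 72.4 7
(192, np.int64(192), array([-7.490e-01, -9.000e-03,  8.844e+00, -1.000e-03]), 'rms 0.70', 'tilt deg -0.03 yaw -0.53')
```

View pics/over.png

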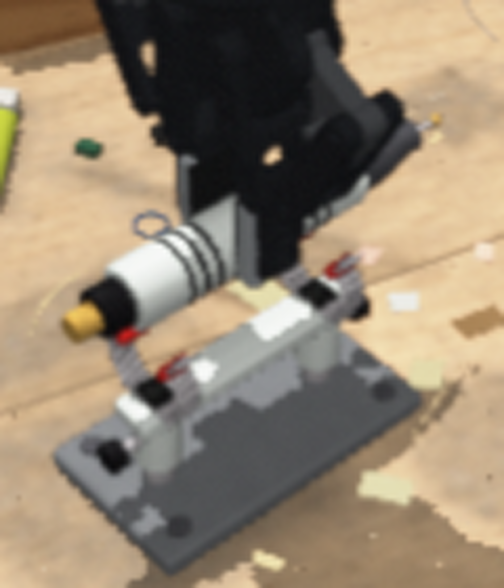

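The scene picture shows the barrel over both clips, parallel to the bar, and the fingers between the clips. Across the bar the two cameras put the offset within about ±1 mm with opposite signs, so I leave it. Next I press down in small steps, watching the force.

```bash
python3 - <<'E'
from h import *
x,y=477.5,119.0
ctrl.move_linear([x,y,78],velocity=40,force_limit=6); ctrl.hold(.3)
F0=np.mean([ctrl.read_ft_force() for _ in range(5)],axis=0); print("F0",F0.round(2),ctrl.read_position().round(2),ctrl.read_time_s())
z=78; log=[]; peak=0; low=0; why="end"
while z>48.5:
    z-=0.5 
    ctrl.move_linear([x,y,z],velocity=12,force_limit=12); ctrl.hold(.06)
    f=np.mean([ctrl.read_ft_force() for _ in range(3)],axis=0)-F0; p=ctrl.read_position()
    peak=max(peak,f[2]); log.append((z,round(p[2],2),round(f[2],1),round(float(np.hypot(f[0],f[1])),1)))
    if f[2]>21: why="limit"; break
    if peak>8 and f[2]<low: low=f[2]
    if peak>8 and low<-1 and f[2]>low+4 and f[2]>2: why="seated"; break
    if ctrl.read_time_s()>38: why="time"; break
for l in log: print(*l,end=" | ")
print(why,peak,low,ctrl.read_torque().round(2),ctrl.read_time_s(),ctrl.read_gripper_width())
E
```

```text
F0 [-0.05  0.12 -1.98] [477.64 119.01  78.16] 10.3833
77.5 77.54 1.3 0.6 | 77.0 76.97 0.3 0.8 | 76.5 76.48 0.7 0.6 | 76.0 75.97 0.7 1.0 | 75.5 75.48 0.6 1.0 | 75.0 74.98 -0.2 0.9 | 74.5 74.45 -0.5 1.2 | 74.0 73.99 0.4 0.7 | 73.5 73.5 0.4 0.2 | 73.0 73.01 1.5 0.8 | 72.5 72.57 1.0 1.0 | 72.0 72.38 5.5 1.4 | 71.5 72.09 8.5 0.2 | 71.0 71.78 9.6 1.6 | 70.5 71.45 10.8 0.6 | 70.0 71.07 11.5 1.2 | 69.5 70.67 13.3 1.7 | 69.0 70.26 13.3 1.2 | 68.5 69.83 14.3 1.7 | 68.0 69.33 13.1 1.3 | 67.5 68.84 13.6 1.0 | 67.0 68.3 14.3 0.4 | 66.5 67.76 13.7 1.1 | 66.0 67.23 12.3 1.3 | 65.5 66.64 12.6 2.3 | 65.0 66.04 12.1 1.3 | 64.5 65.42 10.3 0.9 | 64.0 64.78 8.4 1.1 | 63.5 64.19 9.6 1.0 | 63.0 63.32 4.8 0.8 | 62.5 62.37 3.6 2.4 | 62.0 61.78 0.3 2.7 | 61.5 61.36 0.2 2.9 | 61.0 60.9 -0.6 3.1 | 60.5 60.32 -1.1 3.4 | 60.0 59.84 -2.2 3.2 | 59.5 59.28 -3.6 3.6 | 59.0 58.78 -4.5 4.0 | 58.5 58.3 -5.8 3.4 | 58.0 57.85 -5.8 1.9 | 57.5 57.39 -6.0 1.2 | 57.0 56.92 -6.6 2.9 | 56.5 56.42 -5.9 3.3 | 56.0 55.89 -8.1 2.5 | 55.5 55.47 -7.3 3.5 | 55.0 55.16 -3.5 2.3 | 54.5 54.79 1.1 1.3 | 54.0 54.36 7.8 1.1 | seated 14.330342529248036 -8.11307615985134 [-0.06  0.15 -0.  ] 25.1833 22.395600848566257
```

The log shows a clean snap: touch at TCP 72.3, peak 14.3 N, pull-in of -8 N, then a firm rise on the seats at TCP 54.4 with +7.8 N. That gives a home axis of about 63.5, as expected. I relieve the load, let go, rise and check.

```bash
python3 - <<'E'
from h import *
ctrl.move_linear([477.5,119.0,54.6],velocity=10); ctrl.hold(.2); print(ctrl.read_ft_force().round(1))
effector.open_jaws(); ctrl.hold(.3); print("w",ctrl.read_gripper_width(),ctrl.read_ft_force().round(1))
print(ctrl.move_linear([477.5,119.0,150],velocity=80,force_limit=8),ctrl.read_position().round(1))
ctrl.move_ptp([400,-130,230],down(-15.7)); ctrl.hold(.3)
print(ctrl.read_ft_force().round(1),ctrl.read_time_s())
p=np.array([477.2,119,0])
for n in("scene","top"):
    c=imaging.capture(n); np.save(n+"4.npy",c,allow_pickle=True)
    print(n,axis(c,p,-15.7,gap=0,h=(56,80)))
    P=allworld(c);hsv=cv2.cvtColor(c["img"],cv2.COLOR_RGB2HSV)
    a=np.radians(-15.7);j=np.array([np.cos(a),np.sin(a)]); l=np.array([-np.sin(a),np.cos(a)]); q=P[...,:2]-p[:2]; s=q@l; d=q@j
    prof=[int(np.median(hsv[k][:,2])) if (k:=(abs(d)<5)&(P[...,2]>60)&(P[...,2]<85)&(abs(s-t)<1.5)).sum() else -1 for t in range(-60,62,2)]
    print(prof)
    if n=="scene": save(c,"final.png",s=1.4)
    else: save(c,"final_top.png",(160,220,280,290),6)
E
```

```text
[-0.3 -0.9  1.4]
w 85.38569495267011 [-0.6 -0.   0. ]
False [477.  118.9 149.5]
[-0.6  0.1  0.6] 29.2667
scene (870, np.int64(412), array([-2.2000e-02, -0.0000e+00,  6.3727e+01, -1.0000e-03]), 'rms 0.61', 'tilt deg -0.07 yaw -0.02')
[82, 83, 84, 90, 119, 201, 224, 231, 234, 234, 234, 232, 229, 229, 154, 154, 204, 163, 142, 203, 175, 145, 231, 235, 235, 235, 237, 235, 235, 236, 237, 237, 235, 235, 236, 238, 238, 231, 162, 143, 219, 169, 146, 217, 148, 169, 224, 236, 237, 237, 238, 237, 234, 234, 225, 93, 29, 26, 27, 28, 30]
top (581, np.int64(295), array([ 6.7000e-02,  2.4000e-02,  5.4594e+01, -1.0500e-01]), 'rms 7.94', 'tilt deg -6.01 yaw 1.35')
[98, 100, 96, 98, 138, 218, 233, 236, 235, 234, 235, 235, 232, 224, 150, 192, 221, 140, 178, 222, 138, 174, 232, 236, 236, 236, 236, 236, 236, 236, 236, 236, 236, 236, 236, 235, 234, 230, 132, 205, 215, 135, 218, 220, 132, 189, 233, 235, 235, 236, 236, 234, 234, 231, 184, 76, 39, 33, 31, 43, 88]
```

View pics/final.png

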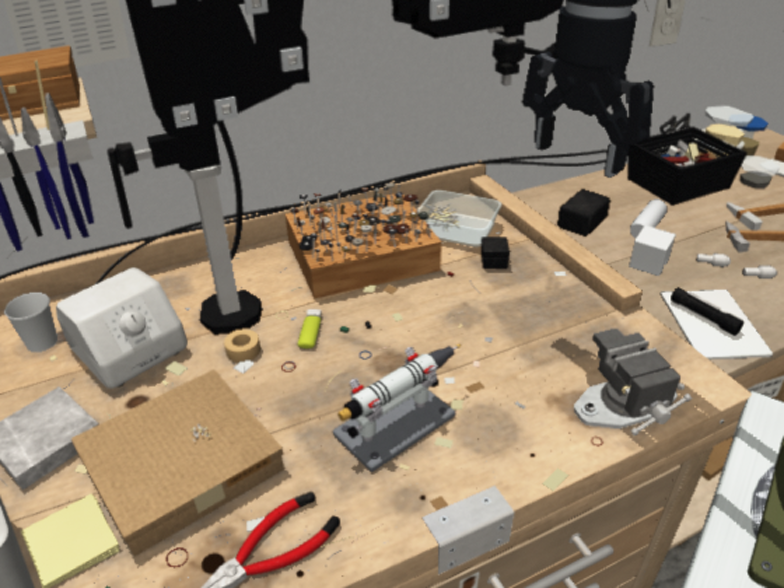

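The handpiece lies in the clips and the other objects are where they were. The scene fit is good: axis at 63.7 mm, tilt -0.07°. The top fit failed with a residual of 7.9 because it started from the wrong height, so I redo it, then hand in if it agrees.

```bash
python3 - <<'E'
from h import *
c=np.load("top4.npy",allow_pickle=True).item()
r=axis(c,np.array([477.2,119,54]),-15.7,gap=0,h=(3,26)); print(r)
if abs(r[2][2]+54-63.6)<2.5 and abs(r[2][3])<.02: ctrl.hand_in(); print("handed in",ctrl.read_time_s())
E
```

```text
(581, np.int64(295), array([1.470e-01, 1.000e-02, 9.704e+00, 4.000e-03]), 'rms 0.86', 'tilt deg 0.23 yaw 0.57')
the job is handed in; nothing more can be done
the job is handed in; nothing more can be done
```

The handpiece is snapped into both clips, home on the seats and released, and the job is handed in. The clock read 29.3 s (limit 61 s) at the last reading before hand-in.

- **Pressing:** the barrel first touched the clips at an axis height of about 81.5 mm. The force peaked at 14.3 N, then the clips pulled the barrel down with about 8 N. I stopped at +7.8 N on the seats, eased the load to about zero and let go.
- **Last checks:** the axis height is 63.7 mm in both cameras, against about 63.6 mm expected from the measured bar height. Tilt is -0.07° in the scene camera and +0.23° in the top camera. The barrel is centred over the stand to about 1 mm. The gripper is clear of the stand, and by eye in the final scene picture the tape roll, lighter and black box have not moved.
- **Checks that disagreed:**
  - The first top-camera fit of the final pose failed because it started from the wrong height. Refitted from a better start, it agreed with the scene camera.
  - The two cameras differed by about 2.5 mm along the bar on the plate centre (about 5 mm on the clip noses), so I aimed near the plate average.
  - The closed finger width read 22.4 mm on the 25 mm barrel. I took this as give in the pads; the grip held throughout.

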